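# Fetch the garlic from under the wire shelf with the reacher

## Task

A garlic bulb and a lemon have rolled under the low wire shelf, and the garlic is wanted. Take the reacher by its grip, slide it over the worktop so that its open jaws stand round the garlic, squeeze the trigger to close them on it while it is still under the shelf, and keep squeezing while you draw the garlic out until it lies wholly in front of the shelf; then let go of the reacher. Do not touch the garlic with the gripper, and leave the lemon where it lies.

Things in the scene. Friction and masses are not known exactly. Their poses are not given: they have to be found in the camera images.
- reacher: Short reacher lying flat on the worktop: black and orange grip, tube, black jaws, 46 mm high, 0.3 kg. Origin on its axis, at the underside of the grip's middle; +x to the jaws, +y to the trigger, z up. Take the grip from above, closing along y: black back face at y=-18.5 mm, orange trigger face at y=+35.5 mm (54 mm overall), flat for 42 mm in x between 5 mm lips. Slide it on the worktop.
- reacher_trigger (a joint): Travel of the orange trigger towards the grip's back, 0 to 0.022 m, sprung (7 to 13 N); 8 mm in holds the reacher for sliding (jaws 72 mm apart). It closes both jaws evenly about the axis: pads' middle at x=220 mm, height 8-38 mm; at rest 95 mm apart, tips at x=240 mm (249 shut), 130 mm over all; at 16 mm (grip 38 mm, its middle at y=0) 48 mm apart, on the garlic. Squeeze on with 20 N or more.
- garlic: Pale pink-white garlic bulb, 48 by 50 mm across and 51 mm high, 0.05 kg, loose, sitting upright on the worktop under the shelf. Origin at the centre of its underside, z up.
- lemon: Yellow lemon, 78 mm long (its x), 55 mm across, loose, lying on the worktop under the shelf beside the garlic (centres at least 120 mm apart). Origin at the centre of its underside. To be left alone.
- shelf: Low shelf of dark steel wire, fixed, 360 mm wide (its y), 140 mm deep (its x), 100 mm clear below; a red and white timer, a cup and a glass on top. Origin on the worktop below the middle of its open front edge; +x goes in under it, z up. Front edge and two front legs (8 mm thick) at x=0, legs at y=-180 and +180 mm.
Not all that is in view belongs to the job. There is more than one size of the garlic; the one meant has the size given above.

How it is judged:
On the way, in this order (a step that is already met when the one before it is completed fails the run):
1. the jaws are squeezed on the garlic, at the middle of the pads, while it is still under the shelf (x of garlic in the frame of reacher between 0.195 and 0.245 m and y of garlic in the frame of reacher between -0.015 and 0.015 m and contact force between reacher and garlic above 2 N and x of garlic in the frame of shelf above 0.01 m), for 0.2 s.
2. the squeezed jaws have drawn the garlic out, wholly in front of the shelf (contact force between reacher and garlic above 1.5 N and x of garlic in the frame of shelf below -0.03 m), for 0.1 s.
At the end, for the whole second after the job is handed in: The garlic bulb lies at rest on the worktop, wholly in front of the shelf's front edge (its middle at least 30 mm before the edge); the reacher is let go; the lemon lies within 30 mm of where it was (x of garlic in the frame of shelf below -0.03 m and height (world z) of garlic below 0.06 m and linear speed of garlic below 0.03 m/s and contact force between the fingers and reacher below 0.1 N and distance of lemon from where it was at the start of the episode below 0.03 m); the robot touches nothing.
It fails at once if the gripper or arm touches the garlic (contact force between any of the fingers, the arm and garlic above 0.5 N).
It fails at once if the lemon is pushed away by more than 30 mm (distance of lemon from where it was at the start of the episode above 0.03 m).
It also fails if it takes over 48 s, if anything falls off the work surface, if the arm or the gripper's body presses on something with over 40 N, if the wrist force passes 120 N, or if a joint passes its speed limit or range.

## Robot

A 6-joint arm with a two-finger parallel gripper is mounted at the origin on a cart in front of the work surface, level with it; the furniture and walls round the work are solid. World frame = base frame: x ahead of the robot, y to its left, z up, the work surface at z = 0. Lengths are in m, angles in rad, forces in N, time in s.
With the tool pointing down it reaches from about 0.35 to 1 m from the base axis. Payload 7.1 kg.
Tool frame: the origin (TCP) lies on the centre line of the jaws, within the pads' length; the fingertips stand 19 mm ahead of it and the grasp point (between the pads) is the TCP; z points along the fingers, y is the line along which they close (so a half turn about z gives the same grasp; the last joint's range is limited). The gripper opens to 85 mm and grips with 20 to 120 N. Pads are 22 mm wide; open, the fingers measure 114 mm over their backs; the gripper's body (76 mm by 85 mm) begins 54 mm behind the grasp point. The pads swing forward as they close: fully open they stand 13 mm farther back than shut.
Start: joints at [1.329, 0.423, 1.63, -0, 1.089, -0.019], TCP at [0.138, 0.61, 0.25] pointing down, gripper open.
Joint ranges: [-3, 3], [-0.9, 2.11], [0.09, 2.58], [-1.31, 4.45], [0.11, 2.69], [-2.54, 2.54]. Speed limits (rad/s): [2.39, 2.39, 3.01, 3.14, 3.14, 3.14].

## Interface

Orientations are given as a unit quaternion [x, y, z, w].
In Python, from cell import get_state, capture, job_done, cut_out gives the robot as it stands.
- The arm moves only by the tool send_rows, never from a script. Its argument "targets" is a list of rows, each an object of numbers: "ax", "ay", "az": the turn, a rotation vector about the tool's x, y, z in degrees; "dx", "dy", "dz": the shift along the tool's x, y, z in cm; "grip": the gripper command: -1 is shut, 1 is fully open, values between are in proportion. In form: [{"ax": .., "ay": .., "az": .., "dx": .., "dy": .., "dz": .., "grip": ..}, ...]. A call has 1 to 12 rows; each row is the pose to reach, as a shift and turn from the pose commanded when the call began, along the tool's axes at that moment; what a row does not reach only later rows make up. A row lasts 1/8 s, in which the tool goes at most 62.5 mm and 10.7 degrees, less where a joint would pass 70% of its speed; a pose out of reach is approached as far as the arm can. A call with a gripper value outside its range is refused whole. The fingers move at their own pace and stop on an object; "newtons" is the grip in N (left out, the last holds). Time passes only in rows, so rows that repeat a pose let the fingers close. It gives the time, the measured TCP pose, the force, the opening and the grip force at its end, in the units of the state.
- get_state(): the state, without advancing time (a new reading comes with each control period).
- capture(name): name is "side" or "top"; returns a dict with "frame" (384x512x3 uint8, red, green, blue), "range_z" (384x512 float32, m along the optical axis (not along the pixel's ray), 0 where there is no reading), "fovy" (degrees; the focal length in pixels is half the picture's height over the tangent of half this angle, whatever the lens; pixels are square), "cx", "cy" (the principal point, pixels), "R" (3x3) and "t" (3): a world point X has camera coordinates R X + t. Camera axes: x right, y down, z forward; pixel columns grow to the right and rows downward; lengths in m; the calibration is good to about 2 mm. A picture is of the moment at which its call begins.
- job_done(): hands the job in; it is judged then, once.
Trained networks look in a picture, given as the dict that the camera call returned (one of the last four; its "shot" number tells which), for a name from the list of things; names that differ only in an ending like _2 or _b are one class to them, and where a whole thing is asked for, a point or a joint stands for the part that bears it (a point fixed in the world has none). Each returns a list of dicts, best first, with "conf" (0 to 1); they miss things now and then, are a little off and sometimes report something else, mostly with a low value. They report only what shows in the picture. A call takes as long as a camera call. They do not tell look-alikes from the thing itself.
- cut_out(picture, name): "mask" (384x512 bool, what is visible of it) and "at" ([row, column] in pixels, amid what is visible of it).
The state is a dict: "t": time; "joint_positions": joint angles; "dq": joint speeds; "joint_torque": joint torques, N m; "ee_pos": TCP position; "ee_rot": TCP orientation; "wrist_force": force on the tool from outside, world axes, zero at the start; "ft_torque": the same for the moment, N m; "gripper_width": opening from 0.0 (shut) to 1.0 (fully open); "grasp_force": force on a finger pad.
Only numpy, scipy, OpenCV 4.12 (cv2) and the standard library are available. Lean on these libraries where they do the work, as an engineer would, in place of code of your own. Each camera call takes 0.05 s, during which the arm holds its last target. There are 200 camera calls.

## Working session

There is one attempt and no reset: what is moved stays moved. The work goes in short steps, Python scripts to look and compute and a tool call to move; the robot and the scene stay as the last step left them, time stands still between calls to the robot, and variables do not carry over. Pictures are saved under pics/ and viewed, at most 10 in all, crops included, and the job is handed in when it is done.

Besides the shell and the picture viewer there is one more tool, called after "Emit:" in YAML: its name, and indented under it one key for each argument. send_rows: Moves the arm, as the interface text tells. Its arguments: {"type":"object","properties":{"targets":{"type":"array"},"newtons":{"type":"number"}},"required":["targets"]}

```bash
mkdir -p pics; cat > h.py <<'E'
import numpy as np, cv2
from cell import get_state, capture, job_done, cut_out
def cloud(c):
    z=c["range_z"]; f=192/np.tan(np.radians(c["fovy"])/2)
    v,u=np.mgrid[:384,:512]
    P=np.stack([(u-c["cx"])*z/f,(v-c["cy"])*z/f,z],-1)
    return (P-np.array(c["t"]))@np.array(c["R"])
E
python3 - <<'E'
from h import *
ims=[]
for n in("top","side"):
    c=capture(n); W=cloud(c); ims.append(c["frame"]); np.savez(n+"0.npz",f=c["frame"],W=W,z=c["range_z"])
    print(n,"cam",-np.array(c["R"]).T@c["t"])
    for k in("reacher","reacher_trigger","garlic","lemon","shelf"):
        for d in cut_out(c,k):
            m=d["mask"]&(c["range_z"]>0); p=W[m]
            if len(p)>3: print(k,round(d["conf"],2),d["at"],m.sum(),np.percentile(p,[3,50,97],axis=0).round(3).tolist())
for n,i in zip(("top","side"),ims): cv2.imwrite(f"pics/{n}0.png",cv2.resize(i[:,:,::-1],(768,576)))
E
```

```text
top cam [ 0.55746296 -0.21118018  0.98768446]
reacher 0.97 [245.8, 218.8] 2060 [[0.379, -0.179, -0.0], [0.495, -0.138, 0.036], [0.649, -0.056, 0.048]]
reacher_trigger 0.84 [282.4, 211.0] 223 [[0.387, -0.144, 0.017], [0.417, -0.127, 0.043], [0.444, -0.116, 0.048]]
garlic 0.67 [123.7, 269.9] 299 [[0.741, -0.275, 0.019], [0.758, -0.255, 0.035], [0.783, -0.24, 0.109]]
garlic 0.67 [144.7, 356.0] 161 [[0.699, -0.45, 0.014], [0.711, -0.434, 0.023], [0.725, -0.423, 0.03]]
garlic 0.42 [176.8, 325.8] 179 [[0.629, -0.394, -0.0], [0.642, -0.378, 0.022], [0.659, -0.365, 0.031]]
lemon 0.62 [120.6, 203.4] 434 [[0.737, -0.133, 0.031], [0.76, -0.108, 0.049], [0.784, -0.084, 0.056]]
shelf 0.86 [97.6, 234.6] 7102 [[0.705, -0.365, -0.001], [0.791, -0.177, 0.111], [0.85, -0.004, 0.183]]
shelf 0.52 [119.0, 207.4] 498 [[0.738, -0.135, 0.03], [0.763, -0.11, 0.048], [0.787, -0.084, 0.056]]
side cam [ 0.57832035 -0.90027474  0.55802854]
reacher 0.87 [173.6, 201.0] 2523 [[0.38, -0.184, 0.007], [0.475, -0.149, 0.031], [0.653, -0.059, 0.048]]
garlic 0.77 [250.1, 284.4] 215 [[0.628, -0.395, 0.014], [0.642, -0.385, 0.022], [0.655, -0.373, 0.031]]
garlic 0.71 [199.3, 337.0] 142 [[0.743, -0.278, 0.014], [0.757, -0.265, 0.034], [0.777, -0.25, 0.041]]
garlic 0.64 [273.5, 324.1] 320 [[0.698, -0.452, 0.0], [0.71, -0.441, 0.021], [0.729, -0.417, 0.032]]
garlic 0.55 [160.9, 329.2] 425 [[0.736, -0.234, 0.022], [0.763, -0.126, 0.043], [0.796, -0.103, 0.11]]
lemon 0.72 [159.7, 329.6] 440 [[0.737, -0.21, 0.021], [0.762, -0.125, 0.043], [0.796, -0.101, 0.11]]
lemon 0.45 [157.6, 352.6] 6688 [[0.703, -0.368, 0.005], [0.784, -0.21, 0.117], [0.845, -0.005, 0.186]]
```

View pics/top0.png

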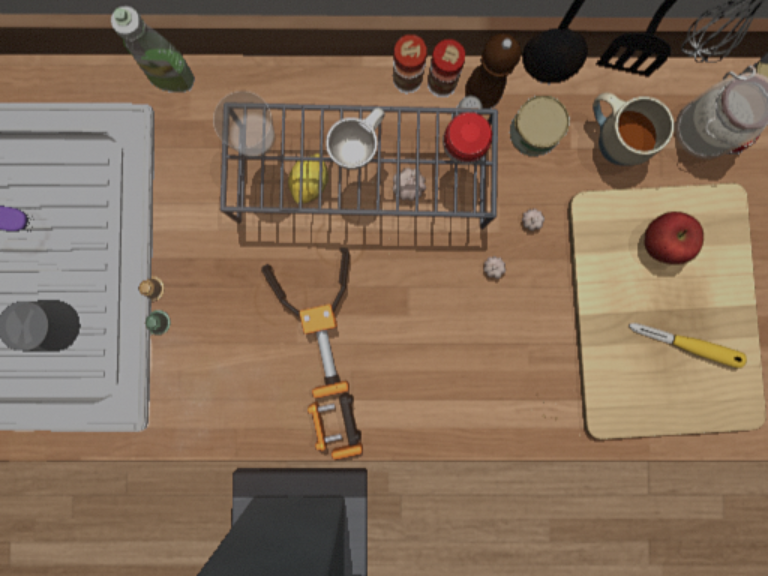

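View pics/side0.png

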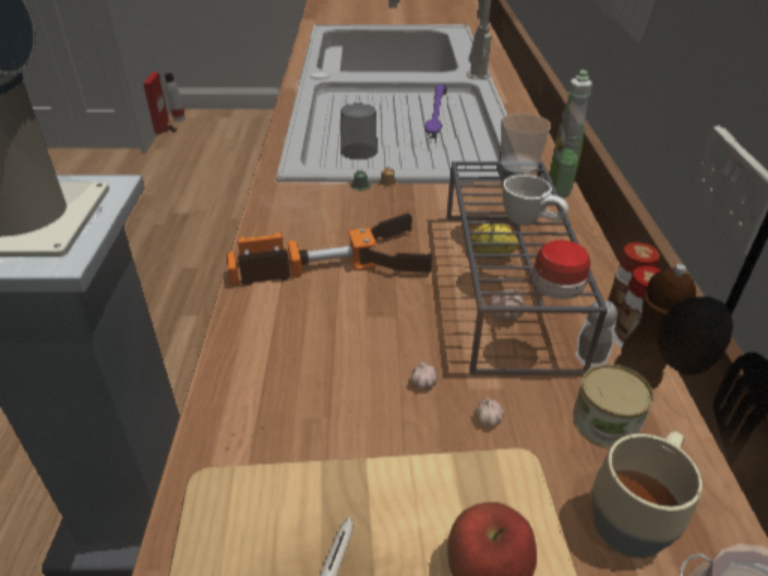

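The candidates for garlic in the top view (768x576 pixels) are (408,183) under the shelf, and two small bulbs in front at (532,219) and (494,268), each about 30 mm. The one under the shelf fits in both size and place. I'll confirm it with a crop and measure the reacher's axis, the shelf and the garlic.

```bash
python3 - <<'E'
from h import *
d=np.load("top0.npz");f=d["f"];W=d["W"]
cv2.imwrite("pics/crop.png",cv2.resize(f[60:320,140:370,::-1],None,fx=2.3,fy=2.3,interpolation=cv2.INTER_CUBIC))
def pt(c,r): # window in 768 px
    return W[int(r/1.5),int(c/1.5)].round(3).tolist()
hsv=cv2.cvtColor(f,cv2.COLOR_RGB2HSV)
H=W[...,2]; X=W[...,0];Y=W[...,1]
R=(X>.35)&(X<.68)&(Y>-.23)&(Y<-.02)
org=R&(H>.015)&(hsv[...,1]>170)&(hsv[...,2]>120)
n,l,s,ce=cv2.connectedComponentsWithStats(org.astype(np.uint8))
for i in range(1,n):
    if s[i,4]>15:
        p=W[l==i]; print("orange",s[i],np.median(p,0).round(3),p.mean(0).round(3),cv2.minAreaRect((p[:,:2]*1000).astype(np.float32)))
tube=R&(H>.01)&(X>.47)&(X<.52)
p=W[tube];print("tube",np.polyfit(p[:,0],p[:,1],1),p.mean(0))
for a in np.arange(.53,.68,.01):
    q=W[R&(H>.015)&(abs(X-a)<.005)]
    if len(q): 
        y=np.sort(q[:,1]);k=np.argmax(np.diff(y)) if len(y)>1 else 0
        print(round(a,2),y[0].round(3),y[k].round(3),y[min(k+1,len(y)-1)].round(3),y[-1].round(3),q[:,2].max().round(3))
for n in("top","side"):
    W=np.load(n+"0.npz")["W"]
    # garlic
    g=W[(W[...,0]>.71)&(W[...,0]<.81)&(abs(W[...,1]+.257)<.045)&(W[...,2]>.012)&(W[...,2]<.07)]
    print(n,"garlic",len(g),np.percentile(g,[2,50,98],axis=0).round(3).tolist())
    s_=W[(W[...,2]>.085)&(W[...,2]<.13)&(W[...,0]>.66)&(W[...,0]<.9)&(W[...,1]>-.4)&(W[...,1]<.05)]
    print("shelf",cv2.minAreaRect((s_[:,:2]*1000).astype(np.float32)),np.percentile(s_,[1,99],axis=0).round(3).tolist())
    for y0 in(-.33,-.25,-.15,-.05):
        q=s_[abs(s_[:,1]-y0)<.01]; print(y0,np.sort(q[:,0])[:3].round(3))
E
```

```text
orange [208 254  24  11  80] [ 0.466 -0.144  0.034] [ 0.467 -0.143  0.033] ((466.4460754394531, -141.7649688720703), (13.99207592010498, 50.301849365234375), 13.79194164276123)
orange [205 269  12  32  94] [ 0.414 -0.126  0.045] [ 0.415 -0.127  0.055] ((478.4722595214844, -152.63223266601562), (43.16446304321289, 191.84991455078125), 66.13402557373047)
orange [221 297  20   9  76] [ 0.379 -0.166  0.035] [ 0.381 -0.166  0.046] ((458.61395263671875, -194.41275024414062), (37.59261703491211, 196.9665985107422), 69.5673599243164)
tube [ 0.36002318 -0.3197577 ] [ 0.49059661 -0.14313154  0.02925848]
0.53 -0.139 -0.135 -0.133 -0.124 0.033
0.54 -0.139 -0.127 -0.124 -0.122 0.034
0.55 -0.147 -0.141 -0.138 -0.105 0.05
0.56 -0.211 -0.211 -0.149 -0.102 0.988
0.57 -0.147 -0.1 -0.097 -0.092 0.052
0.58 -0.149 -0.1 -0.097 -0.077 0.05
0.59 -0.154 -0.136 -0.086 -0.069 0.049
0.6 -0.159 -0.15 -0.075 -0.063 0.039
0.61 -0.163 -0.154 -0.072 -0.057 0.041
0.62 -0.163 -0.154 -0.066 -0.052 0.042
0.63 -0.165 -0.155 -0.06 -0.045 0.04
0.64 -0.165 -0.157 -0.054 -0.043 0.041
0.65 -0.167 -0.159 -0.157 -0.156 0.042
0.66 -0.167 -0.159 -0.156 -0.156 0.042
0.67 -0.165 -0.165 -0.163 -0.154 0.042
top garlic 304 [[0.741, -0.276, 0.02], [0.76, -0.253, 0.034], [0.783, -0.232, 0.049]]
shelf ((803.0626220703125, -194.0550079345703), (385.05804443359375, 200.00418090820312), 88.8433609008789) [[0.702, -0.368, 0.088], [0.896, -0.003, 0.129]]
-0.33 [0.7 0.7 0.7]
-0.25 [0.702 0.702 0.702]
-0.15 [0.704 0.705 0.706]
-0.05 [0.707 0.707 0.707]
side garlic 238 [[0.741, -0.278, 0.014], [0.759, -0.264, 0.033], [0.782, -0.246, 0.049]]
shelf ((803.09912109375, -195.01641845703125), (386.13330078125, 201.52255249023438), 88.85748291015625) [[0.701, -0.387, 0.087], [0.899, -0.004, 0.129]]
-0.33 [0.7 0.7 0.7]
-0.25 [0.701 0.702 0.702]
-0.15 [0.704 0.704 0.704]
-0.05 [0.706 0.706 0.707]
```

View pics/crop.png

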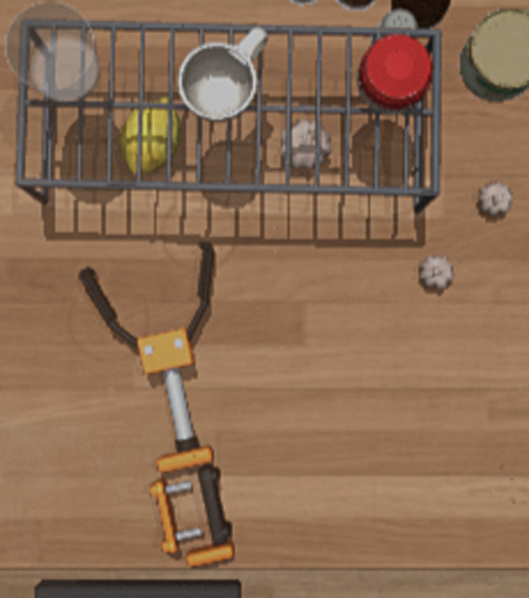

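The crop shows the wanted garlic at (305,143), about 45 mm across the visible part, so it is the big one. The lemon is at (150,137). The reacher's grip is around (195,505), with its trigger on the left and its axis leaning about 13° to the left. Reacher origin ≈ (0.423,-0.157), yaw ≈ 13°; garlic ≈ (0.761,-0.254); shelf front ≈ 0.705.

```bash
cat >> h.py <<'E'
from scipy.spatial.transform import Rotation as Ro
def go(x,y,z,yaw):
    "delta from the present pose to TCP x,y,z with tool x along yaw (deg), pointing down; both half turns"
    s=get_state(); R=Ro.from_quat(s["ee_rot"]); p=np.array(s["ee_pos"])
    print("t",s["t"],"p",p.round(4),"R",R.as_matrix().round(3).tolist(),"w",s["gripper_width"],"F",s["wrist_force"],s["joint_positions"])
    print("d cm",(R.inv().apply(np.array([x,y,z])-p)*100).round(2))
    for h in(0,180):
        T=Ro.from_euler("ZX",[yaw+h,180],degrees=True); print("rot",(R.inv()*T).as_rotvec(degrees=True).round(2))
E
python3 -c "
from h import *
go(.421,-.149,.15,13.2)"
```

```text
t 0.6 p [0.1381 0.6095 0.2503] R [[-0.975, 0.221, -0.0], [0.221, 0.975, -0.0], [-0.0, -0.0, -1.0]] w 0.9961582353985453 F [-0.50659248  0.47648014  0.38792664] [ 1.32898633e+00  4.23124541e-01  1.62988768e+00 -8.92720797e-06
  1.08863650e+00 -1.89910736e-02]
d cm [-44.35 -67.73  10.03]
rot [ -0.     0.   154.03]
rot [ -0.    -0.   -25.97]
```

Emit:
send_rows:
  targets:
    - {"dx":-35.5,"dy":-28.9,"dz":3,"az":80,"grip":1}
    - {"dx":-35.5,"dy":-28.9,"dz":3,"az":80,"grip":1}
    - {"dx":-35.5,"dy":-28.9,"dz":3,"az":80,"grip":1}
    - {"dx":-35.5,"dy":-28.9,"dz":3,"az":80,"grip":1}
    - {"dx":-35.5,"dy":-28.9,"dz":3,"az":80,"grip":1}
    - {"dx":-35.5,"dy":-28.9,"dz":3,"az":80,"grip":1}
    - {"dx":-35.5,"dy":-28.9,"dz":3,"az":80,"grip":1}
    - {"dx":-44.35,"dy":-67.7,"dz":10,"az":154,"grip":1}
    - {"dx":-44.35,"dy":-67.7,"dz":10,"az":154,"grip":1}
    - {"dx":-44.35,"dy":-67.7,"dz":10,"az":154,"grip":1}
    - {"dx":-44.35,"dy":-67.7,"dz":10,"az":154,"grip":1}
    - {"dx":-44.35,"dy":-67.7,"dz":10,"az":154,"grip":1}

```text
$.targets[0]: bad value
```

```bash
python3 -c "
from h import *
go(.421,-.149,.15,13.2)"
```

```text
t 0.6 p [0.1381 0.6095 0.2503] R [[-0.975, 0.221, -0.0], [0.221, 0.975, -0.0], [-0.0, -0.0, -1.0]] w 0.9961582353985453 F [-0.50659248  0.47648014  0.38792664] [ 1.32898633e+00  4.23124541e-01  1.62988768e+00 -8.92720797e-06
  1.08863650e+00 -1.89910736e-02]
d cm [-44.35 -67.73  10.03]
rot [ -0.     0.   154.03]
rot [ -0.    -0.   -25.97]
```

Emit:
send_rows:
  targets:
    - {"ax":0,"ay":0,"dx":-35.5,"dy":-28.9,"dz":3,"az":80,"grip":1}
    - {"ax":0,"ay":0,"dx":-35.5,"dy":-28.9,"dz":3,"az":80,"grip":1}
    - {"ax":0,"ay":0,"dx":-35.5,"dy":-28.9,"dz":3,"az":80,"grip":1}
    - {"ax":0,"ay":0,"dx":-35.5,"dy":-28.9,"dz":3,"az":80,"grip":1}
    - {"ax":0,"ay":0,"dx":-35.5,"dy":-28.9,"dz":3,"az":80,"grip":1}
    - {"ax":0,"ay":0,"dx":-35.5,"dy":-28.9,"dz":3,"az":80,"grip":1}
    - {"ax":0,"ay":0,"dx":-35.5,"dy":-28.9,"dz":3,"az":80,"grip":1}
    - {"ax":0,"ay":0,"dx":-44.35,"dy":-67.7,"dz":10,"az":154,"grip":1}
    - {"ax":0,"ay":0,"dx":-44.35,"dy":-67.7,"dz":10,"az":154,"grip":1}
    - {"ax":0,"ay":0,"dx":-44.35,"dy":-67.7,"dz":10,"az":154,"grip":1}
    - {"ax":0,"ay":0,"dx":-44.35,"dy":-67.7,"dz":10,"az":154,"grip":1}
    - {"ax":0,"ay":0,"dx":-44.35,"dy":-67.7,"dz":10,"az":154,"grip":1}

```text
t: 2.1
ee_pos: [0.4177, -0.0439, 0.1688]
ee_rot: [0.946, 0.325, 0.001, 0.0]
wrist_force: [1.7, 0.5, 0.7]
gripper_width: 1.001
grasp_force: 0.0
```

```bash
python3 -c "
from h import *
go(.421,-.149,.15,13.2)"
```

```text
t 2.1 p [ 0.4177 -0.0439  0.1688] R [[0.788, 0.615, 0.002], [0.615, -0.788, -0.0], [0.001, 0.001, -1.0]] w 1.0010387665836455 F [1.7013813  0.45610655 0.68617058] [-1.32963475e-01  2.57432466e-01  2.12866185e+00  3.55023000e-05
  7.53986461e-01  7.75003492e-01]
d cm [-6.21  8.49  1.89]
rot [ 0.05 -0.07 24.78]
rot [ 1.0000e-01  6.0000e-02 -1.5522e+02]
```

Emit:
send_rows:
  targets:
    - {"ax":0,"ay":0,"az":24.8,"dx":-6.2,"dy":8.5,"dz":1.9,"grip":1}
    - {"ax":0,"ay":0,"az":24.8,"dx":-6.2,"dy":8.5,"dz":1.9,"grip":1}
    - {"ax":0,"ay":0,"az":24.8,"dx":-6.2,"dy":8.5,"dz":1.9,"grip":1}
    - {"ax":0,"ay":0,"az":24.8,"dx":-6.2,"dy":8.5,"dz":1.9,"grip":1}
    - {"ax":0,"ay":0,"az":24.8,"dx":-6.2,"dy":8.5,"dz":1.9,"grip":1}

```text
t: 2.72
ee_pos: [0.4216, -0.1467, 0.1499]
ee_rot: [0.993, 0.119, 0.0, 0.0]
wrist_force: [0.2, 0.3, -0.2]
gripper_width: 0.997
grasp_force: 0.0
```

```bash
python3 -c "
from h import *
go(.421,-.149,.027,13.2)"
```

```text
t 2.725 p [ 0.4216 -0.1467  0.1499] R [[0.972, 0.236, 0.0], [0.236, -0.972, -0.0], [0.0, 0.0, -1.0]] w 0.9972460393537735 F [ 0.17484707  0.28994325 -0.21496791] [-3.61415973e-01  3.28112176e-01  2.08562658e+00  2.79869884e-05
  7.27629773e-01  9.71549769e-01]
d cm [-0.12  0.21 12.29]
rot [ 0.01 -0.01  0.43]
rot [ 2.0000e-02  1.0000e-02 -1.7957e+02]
```

Emit:
send_rows:
  targets:
    - {"ax":0,"ay":0,"az":0.4,"dx":-0.1,"dy":0.2,"dz":5,"grip":1}
    - {"ax":0,"ay":0,"az":0.4,"dx":-0.1,"dy":0.2,"dz":9,"grip":1}
    - {"ax":0,"ay":0,"az":0.4,"dx":-0.1,"dy":0.2,"dz":11,"grip":1}
    - {"ax":0,"ay":0,"az":0.4,"dx":-0.1,"dy":0.2,"dz":12.2,"grip":1}
    - {"ax":0,"ay":0,"az":0.4,"dx":-0.1,"dy":0.2,"dz":12.2,"grip":0.3}
    - {"ax":0,"ay":0,"az":0.4,"dx":-0.1,"dy":0.2,"dz":12.2,"grip":0.2}
    - {"ax":0,"ay":0,"az":0.4,"dx":-0.1,"dy":0.2,"dz":12.2,"grip":0.08}
    - {"ax":0,"ay":0,"az":0.4,"dx":-0.1,"dy":0.2,"dz":12.2,"grip":0.08}
    - {"ax":0,"ay":0,"az":0.4,"dx":-0.1,"dy":0.2,"dz":12.2,"grip":0.08}
    - {"ax":0,"ay":0,"az":0.4,"dx":-0.1,"dy":0.2,"dz":12.2,"grip":0.08}
    - {"ax":0,"ay":0,"az":0.4,"dx":-0.1,"dy":0.2,"dz":12.2,"grip":0.08}
  newtons: 30

```text
t: 4.1
ee_pos: [0.4226, -0.1504, 0.0294]
ee_rot: [0.993, 0.114, 0.002, 0.001]
wrist_force: [-2.0, -6.3, 7.4]
gripper_width: 0.545
grasp_force: 12.3
```

```bash
python3 - <<'E'
from h import *
go(.45,-.254,.0275,0)
c=capture("side");cv2.imwrite("pics/s1.png",cv2.resize(c["frame"][100:260,120:400,::-1],None,fx=2.5,fy=2.5))
c=capture("top");W=cloud(c);np.savez("top1.npz",f=c["frame"],W=W)
H=W[...,2]; X=W[...,0];Y=W[...,1]
for a in np.arange(.53,.68,.02):
    q=Y[(H>.015)&(H<.06)&(abs(X-a)<.006)&(Y>-.23)&(Y<-.02)]
    if len(q)>1: y=np.sort(q);k=np.argmax(np.diff(y));print(round(a,2),y[[0,k,k+1,-1]].round(3))
E
```

```text
t 4.1 p [ 0.4226 -0.1504  0.0294] R [[0.974, 0.227, 0.004], [0.227, -0.974, -0.002], [0.003, 0.003, -1.0]] w 0.545370501921063 F [-2.00141152 -6.26745932  7.38978742] [-3.68121947e-01  5.82002753e-01  2.11713945e+00 -1.33470580e-03
  4.37966890e-01  9.74674378e-01]
d cm [ 0.32 10.71  0.22]
rot [ 0.15 -0.21 13.13]
rot [   0.31    0.22 -166.87]
0.53 [-0.139 -0.126 -0.124 -0.124]
0.55 [-0.145 -0.141 -0.139 -0.102]
0.57 [-0.145 -0.098 -0.095 -0.092]
0.59 [-0.148 -0.124 -0.093 -0.075]
0.61 [-0.154 -0.146 -0.08  -0.067]
0.63 [-0.154 -0.144 -0.073 -0.058]
0.65 [-0.152 -0.144 -0.066 -0.054]
0.67 [-0.152 -0.148 -0.146 -0.139]
```

View pics/s1.png

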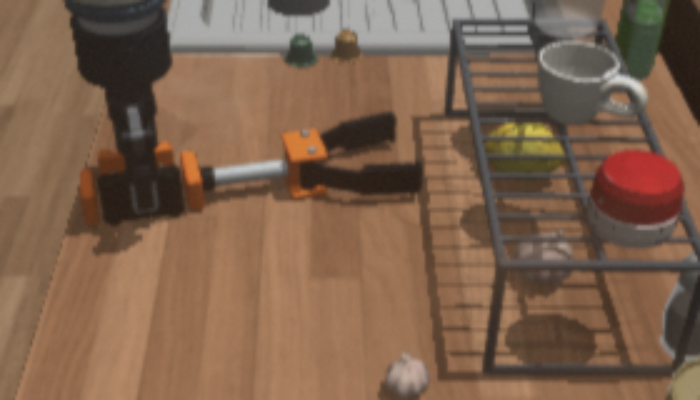

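The side view shows the fingers on the grip at (145,180), between the lips. The jaws are narrowed and stand free in front of the shelf. Next I slide and turn to line up with the garlic.

Emit:
send_rows:
  targets:
    - {"ax":0,"ay":0,"az":0,"dx":0,"dy":0,"dz":-0.2,"grip":0.08}
    - {"ax":0,"ay":0,"az":1.5,"dx":0.1,"dy":1.2,"dz":-0.2,"grip":0.08}
    - {"ax":0,"ay":0,"az":3,"dx":0.1,"dy":2.4,"dz":-0.2,"grip":0.08}
    - {"ax":0,"ay":0,"az":4.5,"dx":0.2,"dy":3.6,"dz":-0.2,"grip":0.08}
    - {"ax":0,"ay":0,"az":6,"dx":0.2,"dy":4.8,"dz":-0.2,"grip":0.08}
    - {"ax":0,"ay":0,"az":7.5,"dx":0.3,"dy":6,"dz":-0.2,"grip":0.08}
    - {"ax":0,"ay":0,"az":9,"dx":0.3,"dy":7.2,"dz":-0.2,"grip":0.08}
    - {"ax":0,"ay":0,"az":10.5,"dx":0.3,"dy":8.4,"dz":-0.2,"grip":0.08}
    - {"ax":0,"ay":0,"az":12,"dx":0.4,"dy":9.6,"dz":-0.2,"grip":0.08}
    - {"ax":0,"ay":0,"az":13.1,"dx":0.4,"dy":10.3,"dz":-0.2,"grip":0.08}
    - {"ax":0,"ay":0,"az":13.1,"dx":0.4,"dy":10.3,"dz":-0.2,"grip":0.08}

```text
t: 5.58
ee_pos: [0.449, -0.2498, 0.0298]
ee_rot: [1.0, -0.0, 0.001, 0.001]
wrist_force: [-0.4, -2.0, -0.1]
gripper_width: 0.54
grasp_force: 10.4
```

```bash
python3 - <<'E'
from h import *
go(.541,-.2494,.03,0)
c=capture("top");W=cloud(c);np.savez("top2.npz",f=c["frame"],W=W)
cv2.imwrite("pics/t2.png",cv2.resize(c["frame"][60:320,140:370,::-1],None,fx=2.3,fy=2.3,interpolation=cv2.INTER_CUBIC))
H=W[...,2]; X=W[...,0];Y=W[...,1]
for a in np.arange(.57,.71,.02):
    q=Y[(H>.015)&(H<.06)&(abs(X-a)<.006)&(Y>-.34)&(Y<-.15)]
    if len(q)>1: y=np.sort(q);k=np.argmax(np.diff(y));print(round(a,2),y[[0,k,k+1,-1]].round(3),((y[0]+y[-1])/2).round(4))
q=X[(H>.025)&(H<.06)&(Y>-.34)&(Y<-.15)&(X<.74)]; print("tip",np.sort(q)[-6:])
g=W[(X>.735)&(X<.81)&(abs(Y+.257)<.045)&(H>.012)&(H<.07)];print(np.percentile(g,[2,50,98],axis=0).round(3).tolist())
E
```

```text
t 5.575 p [ 0.449  -0.2498  0.0298] R [[1.0, -0.001, 0.002], [-0.001, -1.0, -0.001], [0.002, 0.001, -1.0]] w 0.5397067618541644 F [-0.4341779  -2.02645985 -0.14045598] [-5.30663796e-01  6.28652948e-01  1.97481760e+00 -6.28838748e-04
  5.36062068e-01  1.04148575e+00]
d cm [ 9.2  -0.05 -0.01]
rot [ 0.08 -0.09 -0.05]
rot [-1.5000e-01 -1.2000e-01  1.7995e+02]
0.57 [-0.26  -0.255 -0.253 -0.247] -0.2532
0.59 [-0.276 -0.238 -0.236 -0.231] -0.2535
0.61 [-0.281 -0.279 -0.277 -0.225] -0.2529
0.63 [-0.292 -0.283 -0.223 -0.212] -0.2521
0.65 [-0.296 -0.286 -0.219 -0.21 ] -0.253
0.67 [-0.3   -0.289 -0.214 -0.206] -0.253
0.69 [-0.303 -0.29  -0.214 -0.204] -0.2531
tip [0.6920932  0.69212182 0.69213598 0.69241674 0.69408993 0.69431224]
[[0.741, -0.277, 0.021], [0.759, -0.253, 0.033], [0.783, -0.232, 0.049]]
```

View pics/t2.png

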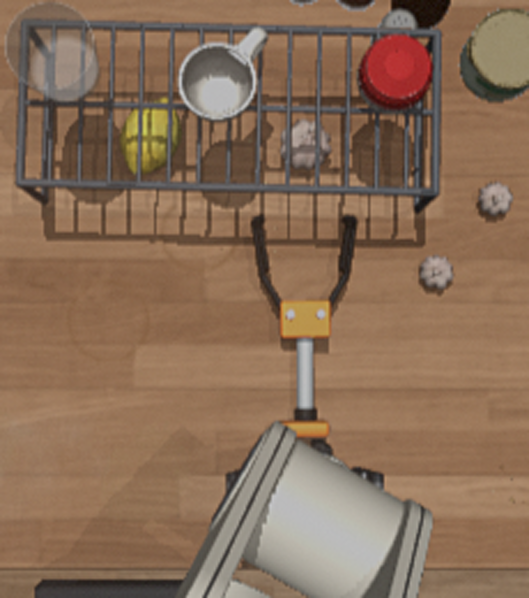

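The jaws at (257,220) and (350,220) straddle the garlic's line (305,143), with the axis at y=-0.253 against the garlic's -0.254. The lemon is clear at (150,137). I go straight in 9.1 cm and squeeze.

Emit:
send_rows:
  targets:
    - {"ax":0,"ay":0,"az":0,"dx":1.2,"dy":0.1,"dz":0,"grip":0.08}
    - {"ax":0,"ay":0,"az":0,"dx":2.6,"dy":0.1,"dz":0,"grip":0.08}
    - {"ax":0,"ay":0,"az":0,"dx":4,"dy":0.1,"dz":0,"grip":0.08}
    - {"ax":0,"ay":0,"az":0,"dx":5.4,"dy":0.1,"dz":0,"grip":0.08}
    - {"ax":0,"ay":0,"az":0,"dx":6.8,"dy":0.1,"dz":0,"grip":0.08}
    - {"ax":0,"ay":0,"az":0,"dx":8,"dy":0.1,"dz":0,"grip":0.08}
    - {"ax":0,"ay":0,"az":0,"dx":8.8,"dy":0.1,"dz":0,"grip":0.08}
    - {"ax":0,"ay":0,"az":0,"dx":9.1,"dy":0.1,"dz":0,"grip":0.08}
    - {"ax":0,"ay":0,"az":0,"dx":9.1,"dy":0.1,"dz":0,"grip":0.08}

```text
t: 6.75
ee_pos: [0.5395, -0.2496, 0.0297]
ee_rot: [1.0, 0.0, 0.0, 0.0]
wrist_force: [0.3, 1.1, -3.1]
gripper_width: 0.541
grasp_force: 9.4
```

Emit:
send_rows:
  targets:
    - {"ax":0,"ay":0,"az":0,"dx":0,"dy":0.1,"dz":0,"grip":0.0}
    - {"ax":0,"ay":0,"az":0,"dx":0,"dy":0.3,"dz":-0.1,"grip":-0.1}
    - {"ax":0,"ay":0,"az":0,"dx":0,"dy":0.4,"dz":-0.1,"grip":-0.3}
    - {"ax":0,"ay":0,"az":0,"dx":0,"dy":0.4,"dz":-0.1,"grip":-0.5}
    - {"ax":0,"ay":0,"az":0,"dx":0,"dy":0.4,"dz":-0.1,"grip":-0.5}
    - {"ax":0,"ay":0,"az":0,"dx":0,"dy":0.4,"dz":-0.1,"grip":-0.5}
    - {"ax":0,"ay":0,"az":0,"dx":0,"dy":0.4,"dz":-0.1,"grip":-0.5}
    - {"ax":0,"ay":0,"az":0,"dx":0,"dy":0.4,"dz":-0.1,"grip":-0.5}
  newtons: 40

```text
t: 7.75
ee_pos: [0.5392, -0.2534, 0.0309]
ee_rot: [1.0, 0.0, -0.0, -0.0]
wrist_force: [-1.8, 2.0, 5.2]
gripper_width: 0.429
grasp_force: 41.0
```

```bash
python3 - <<'E'
from h import *
go(.42,-.254,.03,0)
c=capture("top");W=cloud(c)
cv2.imwrite("pics/t3.png",cv2.resize(c["frame"][60:260,180:370,::-1],None,fx=2.9,fy=2.9,interpolation=cv2.INTER_CUBIC))
E
```

```text
t 7.75 p [ 0.5392 -0.2534  0.0309] R [[1.0, 0.0, -0.0], [0.0, -1.0, 0.0], [-0.0, -0.0, -1.0]] w 0.428659945485086 F [-1.84422498  2.00882564  5.15789657] [-4.59340110e-01  6.96411579e-01  1.78880518e+00  1.61252388e-04
  6.56758189e-01  1.11114134e+00]
d cm [-11.92   0.06   0.1 ]
rot [-0.01  0.02  0.01]
rot [-3.0000e-02 -2.0000e-02 -1.7999e+02]
```

View pics/t3.png

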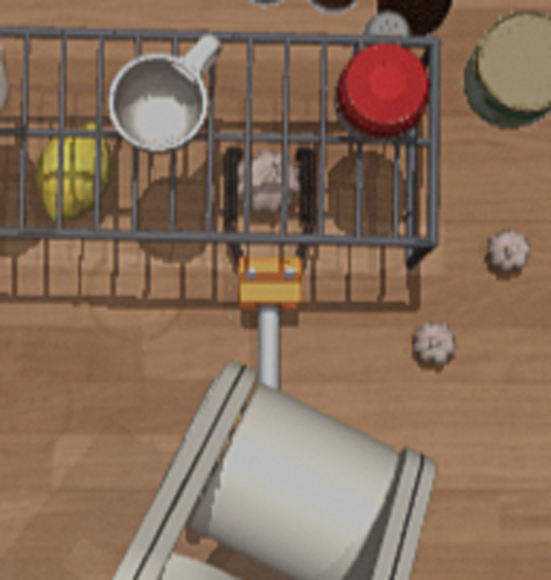

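The picture shows the jaws closed on the garlic at (268,180), still under the shelf. The opening is 36 mm at 41 N, and the lemon is unmoved. Now I draw it out 12.5 cm.

Emit:
send_rows:
  targets:
    - {"ax":0,"ay":0,"az":0,"dx":-0.6,"dy":0,"dz":0,"grip":-0.5}
    - {"ax":0,"ay":0,"az":0,"dx":-1.7,"dy":0,"dz":0,"grip":-0.5}
    - {"ax":0,"ay":0,"az":0,"dx":-2.9,"dy":0,"dz":0,"grip":-0.5}
    - {"ax":0,"ay":0,"az":0,"dx":-4.1,"dy":0,"dz":0,"grip":-0.5}
    - {"ax":0,"ay":0,"az":0,"dx":-5.3,"dy":0,"dz":0,"grip":-0.5}
    - {"ax":0,"ay":0,"az":0,"dx":-6.5,"dy":0,"dz":0,"grip":-0.5}
    - {"ax":0,"ay":0,"az":0,"dx":-7.7,"dy":0,"dz":0,"grip":-0.5}
    - {"ax":0,"ay":0,"az":0,"dx":-8.9,"dy":0,"dz":0,"grip":-0.5}
    - {"ax":0,"ay":0,"az":0,"dx":-10.1,"dy":0,"dz":0,"grip":-0.5}
    - {"ax":0,"ay":0,"az":0,"dx":-11.3,"dy":0,"dz":0,"grip":-0.5}
    - {"ax":0,"ay":0,"az":0,"dx":-12.2,"dy":0,"dz":0,"grip":-0.5}
    - {"ax":0,"ay":0,"az":0,"dx":-12.5,"dy":0,"dz":0,"grip":-0.5}

```text
t: 9.3
ee_pos: [0.4138, -0.2537, 0.0309]
ee_rot: [1.0, -0.0, 0.0, 0.0]
wrist_force: [5.3, -0.1, 4.4]
gripper_width: 0.431
grasp_force: 41.4
```

Emit:
send_rows:
  targets:
    - {"ax":0,"ay":0,"az":0,"dx":0,"dy":0,"dz":0,"grip":-0.5}
    - {"ax":0,"ay":0,"az":0,"dx":0,"dy":0,"dz":0,"grip":-0.5}

```text
t: 9.55
ee_pos: [0.4137, -0.2537, 0.031]
ee_rot: [1.0, 0.0, -0.0, 0.0]
wrist_force: [1.0, -2.0, 8.2]
gripper_width: 0.431
grasp_force: 42.3
```

```bash
python3 - <<'E'
from h import *
c=capture("top");W=cloud(c)
for d in cut_out(c,"garlic")+cut_out(c,"lemon"):
    p=W[d["mask"]&(c["range_z"]>0)];print(round(d["conf"],2),np.percentile(p,[3,50,97],axis=0).round(3).tolist())
cv2.imwrite("pics/t4.png",cv2.resize(c["frame"][60:320,140:370,::-1],None,fx=2.3,fy=2.3,interpolation=cv2.INTER_CUBIC))
E
```

```text
0.73 [[0.617, -0.272, 0.023], [0.637, -0.253, 0.034], [0.657, -0.233, 0.047]]
0.65 [[0.629, -0.393, 0.014], [0.641, -0.378, 0.023], [0.655, -0.365, 0.03]]
0.64 [[0.735, -0.134, 0.028], [0.761, -0.109, 0.049], [0.788, -0.083, 0.11]]
```

View pics/t4.png

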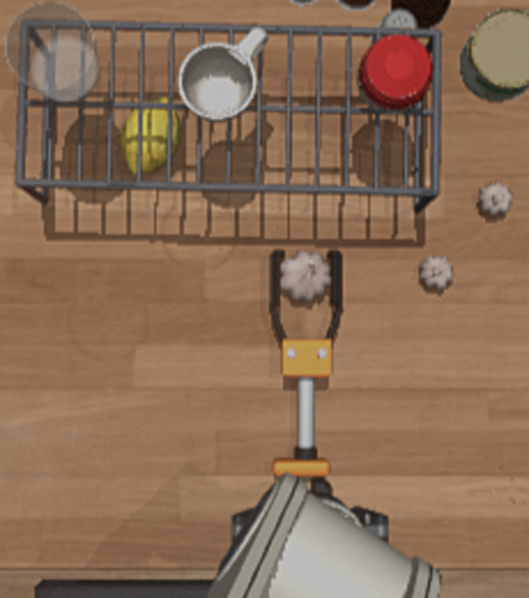

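The garlic at (305,275) is wholly in front of the shelf, between the jaws, at x=0.637. The lemon is unmoved at (150,137). Now I release and rise.

Emit:
send_rows:
  targets:
    - {"ax":0,"ay":0,"az":0,"dx":0,"dy":0,"dz":0,"grip":-0.1}
    - {"ax":0,"ay":0,"az":0,"dx":0,"dy":-0.2,"dz":0,"grip":0.1}
    - {"ax":0,"ay":0,"az":0,"dx":0,"dy":-0.5,"dz":0,"grip":0.3}
    - {"ax":0,"ay":0,"az":0,"dx":0,"dy":-0.8,"dz":0,"grip":0.6}
    - {"ax":0,"ay":0,"az":0,"dx":0,"dy":-0.8,"dz":0,"grip":1}
    - {"ax":0,"ay":0,"az":0,"dx":0,"dy":-0.8,"dz":0,"grip":1}
    - {"ax":0,"ay":0,"az":0,"dx":0,"dy":-0.8,"dz":0,"grip":1}
    - {"ax":0,"ay":0,"az":0,"dx":0,"dy":-0.8,"dz":-1.5,"grip":1}
    - {"ax":0,"ay":0,"az":0,"dx":0,"dy":-0.8,"dz":-5,"grip":1}
    - {"ax":0,"ay":0,"az":0,"dx":0,"dy":-0.8,"dz":-10,"grip":1}
    - {"ax":0,"ay":0,"az":0,"dx":0,"dy":-0.8,"dz":-15,"grip":1}
    - {"ax":0,"ay":0,"az":0,"dx":0,"dy":-0.8,"dz":-15,"grip":1}

```text
t: 11.2
ee_pos: [0.4165, -0.247, 0.1853]
ee_rot: [1.0, 0.0, 0.004, 0.002]
wrist_force: [1.2, 0.3, 0.6]
gripper_width: 1.002
grasp_force: 0.0
```

Emit:
send_rows:
  targets:
    - {"ax":0,"ay":0,"az":0,"dx":0,"dy":0,"dz":0,"grip":1}
    - {"ax":0,"ay":0,"az":0,"dx":0,"dy":0,"dz":0,"grip":1}
    - {"ax":0,"ay":0,"az":0,"dx":0,"dy":0,"dz":0,"grip":1}

```text
t: 11.58
ee_pos: [0.4137, -0.2452, 0.1796]
ee_rot: [1.0, 0.0, -0.001, -0.001]
wrist_force: [-0.0, -0.5, 0.2]
gripper_width: 1.001
grasp_force: 0.0
```

```bash
python3 - <<'E'
from h import *
c=capture("top");W=cloud(c)
for k in("garlic","lemon","reacher"):
  for d in cut_out(c,k):
    p=W[d["mask"]&(c["range_z"]>0)];print(k,round(d["conf"],2),np.percentile(p,[3,50,97],axis=0).round(3).tolist())
cv2.imwrite("pics/t5.png",cv2.resize(c["frame"][60:320,140:370,::-1],None,fx=2.3,fy=2.3))
E
```

```text
garlic 0.72 [[0.699, -0.45, 0.001], [0.712, -0.435, 0.022], [0.729, -0.423, 0.031]]
garlic 0.58 [[0.628, -0.393, 0.001], [0.641, -0.378, 0.022], [0.655, -0.366, 0.03]]
garlic 0.55 [[0.617, -0.275, 0.0], [0.637, -0.255, 0.033], [0.657, -0.234, 0.047]]
lemon 0.97 [[0.739, -0.134, 0.035], [0.763, -0.11, 0.049], [0.786, -0.086, 0.108]]
reacher 0.65 [[0.704, -0.365, 0.007], [0.793, -0.179, 0.118], [0.848, -0.006, 0.183]]
reacher 0.58 [[0.421, -0.312, -0.001], [0.54, -0.259, 0.036], [0.64, -0.204, 0.048]]
```

View pics/t5.png

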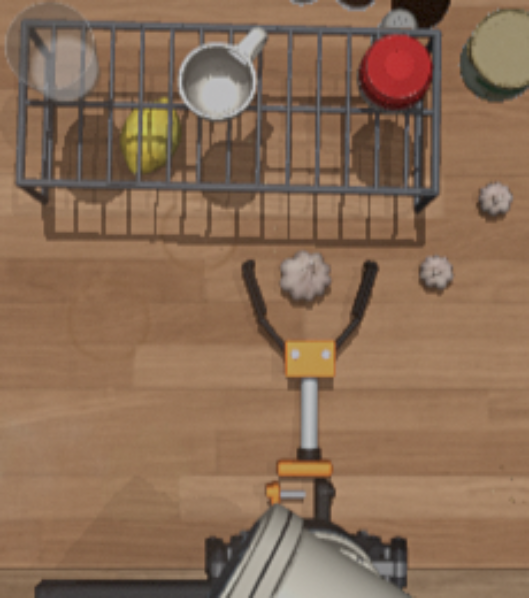

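The garlic stands free at (305,275), in front of the shelf between the opened jaws. The reacher is released and the lemon is in its place at (150,137).

```bash
python3 -c "
from cell import job_done
print(job_done())"
```

```text
the job is handed in; nothing more can be done
None
```

The reacher squeezed the garlic under the shelf and drew it out to about 69 mm in front of the front edge; I then let go of the reacher, the lemon did not move, and the job is handed in (no verdict was returned).

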